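Fix the pencil drawing and hold the clip open over its edge

TASK

Spray the little pencil drawing standing in its wooden block: press the cap of the fixative can, which is already aimed at it, right down and let it spring back up. Then take the steel spring clip off the rim of the wooden desk tidy by its two handles and hold it squeezed wide open, upright, astride the middle of the drawing's top edge, one jaw a good centimetre down on each side and nothing touching the card or its block, because the fixative is still wet. Finish just so, still holding the clip open over the edge in the air (it bites later, when I say it is dry), and leave everything else on the table where it stands.

Things in the scene. Friction and masses are not known exactly. Their poses are not given: they have to be found in the camera images.
- spray_cap (a joint): White spray cap (actuator) on the fixative can, in m: 0 is up, 0.005 is fully pressed. It slides straight down; its spring takes about 1.8 N to start and 4.8 N fully down, and lifts it again when let go. Any press beyond about 4 mm sprays.
- cap_top (a point): Middle of the top of that white cap: 20 mm across, 12 mm tall, about 117 mm above the table. The can under it is a plain aluminium aerosol 45 mm across, shoulder sloping in from 84 mm to a 25 mm rim at 104 mm; it stands firmly and does not move. The point's +y points along the spray, to the drawing about 0.25 m away.
- card_edge (a point): Middle of the top edge of the drawing card, 128 mm above the table. The card is a stiff landscape board 148 mm wide and 3 mm thick, standing upright and fixed in a slotted wooden block (110 x 45 x 26 mm). Axes: x along the edge, y square to the card's faces, z up.
- clip_mid (a point): Middle of the coil (pivot) of the steel spring clip, which starts upright, biting the tidy's front rim. 84 mm tall, about 50 g, coil 10 mm across. z up to the handles, x along the pivot pin, y across: the way handles and jaws move. Like a clothes peg: squeezing the handles together along y spreads the jaws below the pivot.
- jaw_a_tip (a point): Inner lower edge of the clip's +y jaw, middle of its width. Jaws reach 38 mm below the pivot (36 mm when open) and are 32 mm wide along x. Tip to tip the gap is 5 mm while biting the rim and about 27 mm squeezed to the stop, and at least 17 mm all the way up to the coil.
- jaw_b_tip (a point): Inner lower edge of the clip's jaw on its -y side, middle of its width.
- card_stand: The wooden block with the drawing card, fixed. Origin under the block's centre, at table level; the card is above it, x along the card, y square to its faces.
- tidy: Wooden desk tidy, an open tray 110 (x) x 170 (y) x 62 mm high with 5 mm walls, fixed; pens and small bits lie in it, all below the rim and clear of the clip. Origin under its centre. Its front wall, on its -x side, carries the clip: the jaws reach 14 mm down on both faces of it, one inside the tray, and the pivot is 24 mm above the rim.
- clip: The whole clip, origin and axes as clip_mid. Its handles: two flat plates 26 mm wide (x), 4 to 46 mm above the pivot, splayed in a V while it bites (50 mm over the outside at the top); squeezed to the stop they are upright and parallel, 24 mm over the outside. The spring resists with 4 to 9 N per finger; a grip of 15 to 25 N holds it at the stop.
- abacus: Wooden abacus with red beads lying flat, 110 x 270 x 20 mm. Leave alone.
- tumbler: Empty stainless steel tumbler, 72 mm across, 105 mm tall. Leave alone.
- sharpener: Small green plastic pencil sharpener, 26 x 17 x 13 mm. Leave alone.
- pencil_tin: Closed tin pencil box, 78 x 203 x 29 mm. Leave alone.
- eraser: Eraser in a sleeve, 43 x 18 x 12 mm. Leave alone.
- glue_stick: Glue stick standing upright, 25 mm across, 88 mm tall. Leave alone.
- overcap: The can's clear overcap, standing on the table like a small cup, 47 mm across, 36 mm tall. Leave alone.
Mind the look-alikes: they are no part of the job. Leave any purple or red look-alike of the clip alone.

How it is judged:
On the way, in this order (a step that is already met when the one before it is completed fails the run):
1. the spray cap is pressed right down (value of joint spray_cap above 0.004 m), for 0.05 s.
2. the spray cap is let go and back up (value of joint spray_cap below 0.001 m), for 0.1 s.
3. the clip is squeezed open and off the rim of the tidy, in the fingers (distance of clip_mid from where it was at the start of the episode above 0.03 m and distance between jaw_a_tip and jaw_b_tip above 0.018 m and contact force between clip and tidy below 0.05 N and contact force between the fingers and clip above 1 N), for 0.2 s.
At the end, for the whole second after the job is handed in: Fingers hold the clip upright in the air, jaw tips over 18 mm apart, one each side of the card and 7 mm or more below its top edge, within 25 mm of its middle and 0.35 rad of its line, still; nothing touches card or block; cap up; no bystander moved over 15 mm (distance between jaw_a_tip and jaw_b_tip above 0.018 m and ((y of jaw_a_tip in the frame of card_edge above 0.003 m and y of jaw_b_tip in the frame of card_edge below -0.003 m) or (y of jaw_b_tip in the frame of card_edge above 0.003 m and y of jaw_a_tip in the frame of card_edge below -0.003 m)) and z of each of jaw_a_tip, jaw_b_tip in the frame of card_edge below -0.007 m and x of clip_mid in the frame of card_edge between -0.025 and 0.025 m and z of clip_mid in the frame of card_edge above 0.005 m and angle between clip_mid's own z axis and vertical below 0.3 rad and angle between the x axis of clip_mid and the x axis of card_edge, either way round below 0.35 rad and contact force between the fingers and clip above 1 N and contact force between each of clip, the arm, the fingers and card_stand below 0.05 N and linear speed of clip below 0.03 m/s and value of joint spray_cap below 0.001 m and distance of each of abacus, tumbler, sharpener, pencil_tin, eraser, glue_stick, overcap from where it was at the start of the episode below 0.015 m); the arm keeps its last pose, push and grip.
It fails at once if the card or its block is touched (contact force between any of clip, the arm, the fingers and card_stand above 0.3 N).
It fails at once if something else on the table is moved (distance of any of abacus, tumbler, sharpener, pencil_tin, eraser, glue_stick, overcap from where it was at the start of the episode above 0.015 m).
It also fails if it takes over 58 s, if anything falls off the work surface, if the arm or the gripper's body presses on something with over 40 N, if the wrist force passes 120 N, or if a joint passes its speed limit or range.

ROBOT

A 6-joint arm with a two-finger parallel gripper is mounted at the origin on the work surface. World frame = base frame: x ahead of the robot, y to its left, z up, the work surface at z = 0. Lengths are in m, angles in rad, forces in N, time in s.
With the tool pointing down it reaches from about 0.3 to 0.875 m from the base axis. Payload 6.4 kg.
Tool frame: the origin (TCP) lies midway between the tips of the shut fingers; the grasp point (between the pads) lies 19 mm behind it; z points along the fingers, y is the direction in which the jaws open and shut (so a half turn about z gives the same grasp; the last joint's range is limited). The gripper opens to 85 mm and grips with 20 to 120 N. Pads are 22 mm wide; open, the fingers measure 114 mm over their backs; the gripper's body (76 mm by 85 mm) begins 54 mm behind the grasp point. The pads swing forward as they close: fully open they stand 13 mm farther back than shut.
Start: joints at [1.051, 0.181, 1.607, -0, 1.354, -0.206], TCP at [0.177, 0.547, 0.231] pointing down, gripper open.
Joint ranges: [-2.99, 2.99], [-0.89, 2.07], [0.3, 2.58], [-1.14, 4.28], [0, 2.63], [-3.12, 3.12]. Speed limits (rad/s): [2.57, 2.57, 3.01, 3.14, 3.14, 3.14].

INTERFACE

Orientations are given as a unit quaternion [w, x, y, z].
In Python, from bench import ctrl, optics, ticket gives the robot as it stands. The module is installed in compiled form; this text tells all that it offers.
- The arm moves only by the tool step_arm, never from a script. Its argument "targets" is text: rows parted by semicolons, each of 6 numbers parted by spaces: the shift along the tool's x, y, z in mm, then the turn, a rotation vector about the tool's x, y, z in rad. In form: dx dy dz rx ry rz; .... A call has 1 to 8 rows; each row is the pose to reach, as a shift and turn from the pose commanded when the call began, along the tool's axes at that moment; what a row does not reach only later rows make up. A row lasts 1/8 s, in which the tool goes at most 62.5 mm and 10.7 degrees, less where a joint would pass 70% of its speed; a pose out of reach is approached as far as the arm can. A call with a gripper value outside its range is refused whole. "grip" is the opening in per cent of the stroke, from 0 (shut) to 100 (fully open), set as the call begins (left out, the last holds). The fingers move at their own pace and stop on an object; the grip force is fixed at half the most. Time passes only in rows, so rows that repeat a pose let the fingers close. It gives the time, the measured TCP pose, the force and the opening at its end, in the units of the state.
- ctrl.get_obs(): the state, without advancing time (a new reading comes with each control period).
- optics.camera(name): name is "scene" or "top" or "wrist"; returns a dict with "image" (400x640x3 uint8, red, green, blue), "mtx" (3x3 intrinsics, pixels), "xyz" and "orientation" of the camera in the world. Camera axes: x right, y up, looking along -z (the intrinsics and any distortion apply to the point x, -y, -z); pixel columns grow to the right and rows downward; lengths in m; the calibration is good to about 2 mm. A picture is of the moment at which its call begins. There is no depth.
- ticket.hand_in(): hands the job in, once; it reports no verdict.
The state is a dict: "time_s": time; "q": joint angles; "dq": joint speeds; "joint_efforts": joint torques, N m; "eef_pos": TCP position; "eef_rot": TCP orientation; "wrist_force": force on the tool from outside, world axes, zero at the start; "torque": the same for the moment, N m; "opening": opening from 0.0 (shut) to 1.0 (fully open).
Only numpy, scipy, OpenCV 4.12 (cv2) and the standard library are available. Lean on these libraries where they do the work, as an engineer would, in place of code of your own. Each camera call takes 0.05 s, during which the arm holds its last target.

## Working session

There is one attempt and no reset: what is moved stays moved. The work goes in short steps, Python scripts to look and compute and a tool call to move; the robot and the scene stay as the last step left them, time stands still between calls to the robot, and variables do not carry over. Pictures are saved under pics/ and viewed, and the job is handed in when it is done.

Besides the shell and the picture viewer there is one more tool, called as name(argument=value, ...) on one line, values as JSON. step_arm: Moves the arm, as the interface text tells. Its arguments: {"type":"object","properties":{"targets":{"type":"string"},"grip":{"type":"number"}},"required":["targets"]}

```bash
mkdir -p pics; ls; python3 - <<'E'
from bench import ctrl, optics
import cv2
o=ctrl.get_obs()
for k,v in o.items(): print(k,v)
for n in ["scene","top","wrist"]:
    c=optics.camera(n); cv2.imwrite(f"pics/{n}0.png",c["image"][:,:,::-1]); print(n,c["mtx"],c["xyz"],c["orientation"],[k for k in c])
E
```

```text
pics
time_s 0.0
q [ 1.05072179e+00  1.81564503e-01  1.60802903e+00 -3.94631373e-06
  1.35380477e+00 -2.06299062e-01]
dq [-1.97323174e-06 -5.81964213e-05  6.40166613e-04 -1.98121222e-03
 -1.83570074e-03  8.98959192e-04]
joint_efforts [ 9.58140699e-04 -4.44871438e+01 -3.51331973e+01 -1.91262070e-04
  9.11777315e-03  1.05576390e-05]
eef_pos [0.17717113 0.5464283  0.23036081]
eef_rot [-3.18932881e-04  1.56244445e-01  9.87718005e-01 -8.44619359e-04]
wrist_force [-0.25224765  0.27276136  0.4237606 ]
torque [ 0.00605481 -0.03355012  0.00415913]
opening 1.0014298393993242
scene [[468.64991218   0.         312.61021817]
 [  0.         468.64991218 199.09332819]
 [  0.           0.           1.        ]] [ 1.37490605 -0.17340595  1.0524035 ] [0.72346807 0.26423832 0.21516995 0.60039483] ['image', 'mtx', 'xyz', 'orientation']
top [[434.12430636   0.         325.21966805]
 [  0.         434.12430636 193.04664482]
 [  0.           0.           1.        ]] [ 0.4929517  -0.00474338  1.3656657 ] [ 0.71473795  0.01966561 -0.0328477  -0.69834372] ['image', 'mtx', 'xyz', 'orientation']
wrist [[279.92667417   0.         322.03673716]
 [  0.         279.92667417 200.13390069]
 [  0.           0.           1.        ]] [0.1021382  0.57028845 0.37250148] [ 0.79869658 -0.12613772 -0.09103735  0.58127898] ['image', 'mtx', 'xyz', 'orientation']
```

View pics/scene0.png

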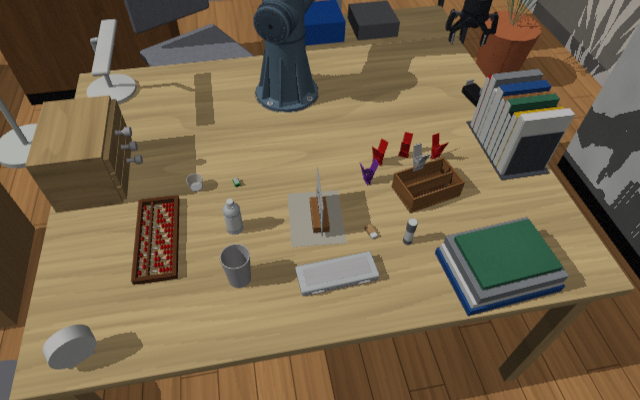

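View pics/top0.png

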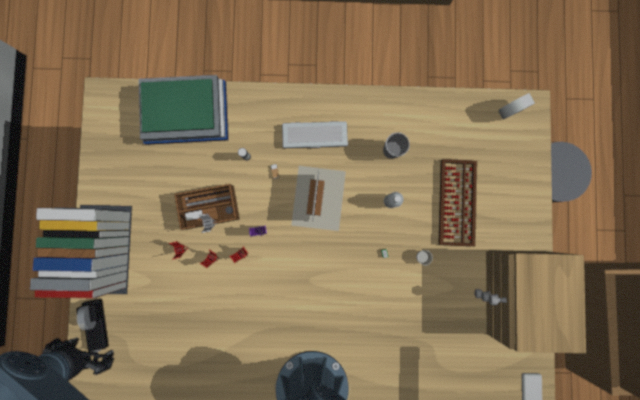

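View pics/wrist0.png

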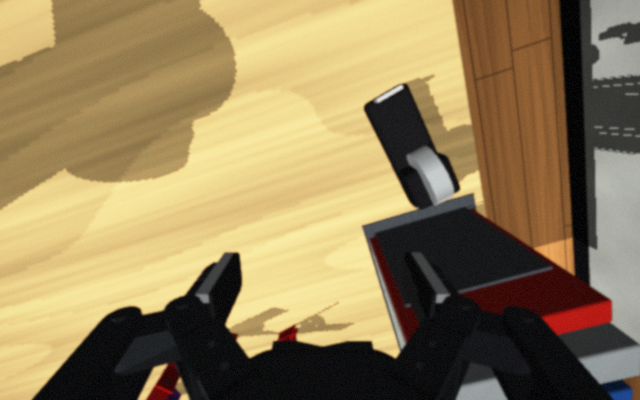

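```bash
cat > h.py <<'E'
import numpy as np, cv2
from scipy.spatial.transform import Rotation as R
from bench import ctrl, optics
def rot(q): return R.from_quat([q[1],q[2],q[3],q[0]])
def cam(n):
    c=optics.camera(n); c["R"]=rot(c["orientation"]).as_matrix(); return c
def ray(c,u,v):
    p=np.linalg.inv(c["mtx"])@[u,v,1.]; d=c["R"]@[p[0],-p[1],-p[2]]; return np.array(c["xyz"]),d/np.linalg.norm(d)
def onz(c,u,v,z):
    o,d=ray(c,u,v); return o+d*(z-o[2])/d[2]
def proj(c,P):
    P=np.atleast_2d(P); q=(P-c["xyz"])@c["R"]; q=q*[1,-1,-1]; q=q@c["mtx"].T; return q[:,:2]/q[:,2:]
def tri(obs):
    A=np.zeros((3,3));b=np.zeros(3)
    for c,u,v in obs:
        o,d=ray(c,u,v); M=np.eye(3)-np.outer(d,d); A+=M;b+=M@o
    x=np.linalg.solve(A,b); 
    return x,[np.round(proj(c,x)[0]-[u,v],1) for c,u,v in obs]
def crop(c,x0,y0,x1,y1,name,s=6):
    im=c["image"][y0:y1,x0:x1,::-1]; im=cv2.resize(im,None,fx=s,fy=s,interpolation=cv2.INTER_CUBIC)
    st=10
    for x in range((x0+st-1)//st*st,x1,st): cv2.putText(im,str(x),((x-x0)*s,8),0,.3,(0,255,255),1); cv2.line(im,((x-x0)*s,10),((x-x0)*s,16),(0,255,255),1)
    for y in range((y0+st-1)//st*st,y1,st): cv2.putText(im,str(y),(0,(y-y0)*s+3),0,.3,(0,255,255),1)
    cv2.imwrite(f"pics/{name}.png",im)
E
python3 - <<'E'
from h import *
s=cam("scene");t=cam("top")
crop(s,355,120,475,215,"s_tidy"); crop(t,150,170,270,270,"t_tidy")
crop(s,210,160,350,250,"s_card",5); crop(t,285,155,415,235,"t_card",6)
E
```

```text
(no output)
```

View pics/s_tidy.png

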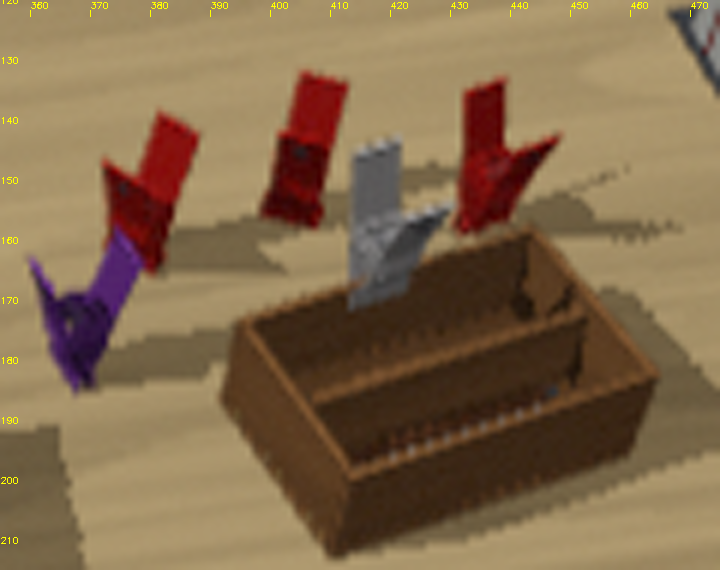

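View pics/t_tidy.png

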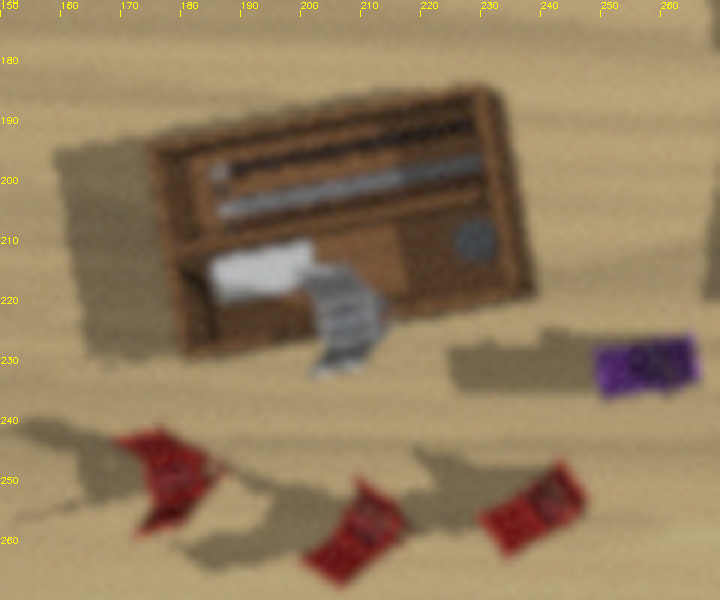

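View pics/s_card.png

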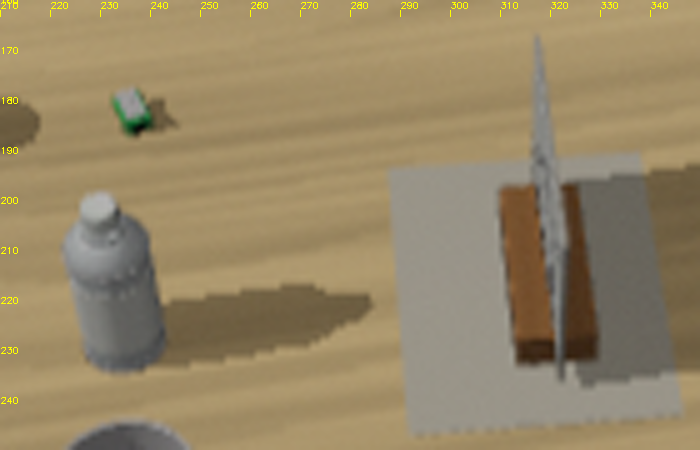

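View pics/t_card.png

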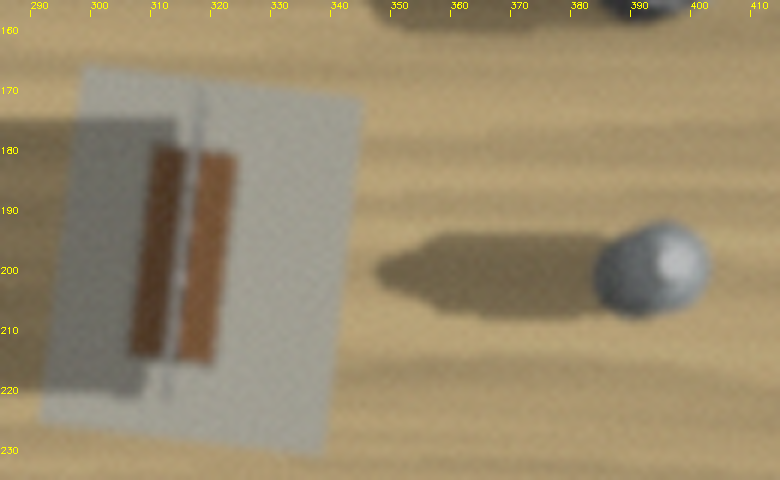

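```bash
python3 - <<'E'
from h import *
s=cam("scene");t=cam("top")
np.set_printoptions(precision=4,suppress=True)
print("cap",onz(t,396.2,198.8,.117),onz(s,229.5,199,.117),tri([(t,396.2,198.8),(s,229.5,199)]))
e1=onz(t,317.6,170,.128);e2=onz(t,311.2,221.5,.128);print("card",e1,e2,np.linalg.norm(e1-e2),(e1+e2)/2, np.degrees(np.arctan2(*(e1-e2)[[1,0]])))
print("card far corner scene",onz(s,317,167,.128),onz(s,322,211.5,.128))
for a in [(180.5,154),]: pass
for p in [(175.5,194),(231.5,184.5),(239,219),(181,229)]: print("tidy",onz(t,*p,.062))
for p in [(392.5,173.5),(444,158),(464,182),(411,199)]: print("tidyS",onz(s,*p,.062))
for p in [(413.5,146),(420.5,143.5),(424,157.5),(430,154.5)]: print("handle tops scene",onz(s,*p,.131))
for p in [(199.5,215),(208,213.5),(200.5,232),(208.5,231)]: print("handle tops top",onz(t,*p,.131))
print("purple, reds",[onz(t,*p,.06) for p in [(257,230),(240,254),(210,258),(178,249)]])
E
```

```text
cap [ 0.5744 -0.2326  0.117 ] [ 0.5695 -0.2345  0.117 ] (array([ 0.5739, -0.233 ,  0.1217]), [array([0.4, 0.1]), array([0.5, 0. ])])
card [ 0.6511 -0.0034  0.128 ] [0.5033 0.0112 0.128 ] 0.14857413513294365 [0.5772 0.0039 0.128 ] -5.672651422040693
card far corner scene [0.5083 0.0089 0.128 ] [ 0.6622 -0.0085  0.128 ]
tidy [0.5767 0.4198 0.062 ]
tidy [0.6093 0.2541 0.062 ]
tidy [0.5064 0.2278 0.062 ]
tidy [0.4728 0.3985 0.062 ]
tidyS [0.5113 0.2313 0.062 ]
tidyS [0.4785 0.4009 0.062 ]
tidyS [0.58   0.4221 0.062 ]
tidyS [0.6129 0.2534 0.062 ]
handle tops scene [0.4799 0.293  0.131 ]
handle tops scene [0.4737 0.316  0.131 ]
handle tops scene [0.529  0.3069 0.131 ]
handle tops scene [0.5208 0.3274 0.131 ]
handle tops top [0.5144 0.3271 0.131 ]
handle tops top [0.5192 0.3034 0.131 ]
handle tops top [0.4667 0.3222 0.131 ]
handle tops top [0.47   0.2999 0.131 ]
purple, reds [array([0.4748, 0.1733, 0.06  ]), array([0.4026, 0.2213, 0.06  ]), array([0.389 , 0.3096, 0.06  ]), array([0.4134, 0.4052, 0.06  ])]
```

```bash
cat >> h.py <<'E'
def plan(pos,yaw_deg=None,dirv=None):
    """numbers for a move from measured pose: tool down, tool y at world yaw"""
    o=ctrl.get_obs(); Rc=rot(o["eef_rot"]); d=Rc.inv().apply(np.array(pos)-o["eef_pos"])*1000
    if yaw_deg is None: y=Rc.apply([0,1,0]); yaw_deg=np.degrees(np.arctan2(y[1],y[0]))
    a=np.radians(yaw_deg); ty=np.array([np.cos(a),np.sin(a),0]); tz=np.array([0,0,-1.]); tx=np.cross(ty,tz)
    Rt=R.from_matrix(np.c_[tx,ty,tz]); rv=(Rc.inv()*Rt).as_rotvec()
    print("move",np.round(d,1),np.round(rv,4)," now",np.round(o["eef_pos"],4),"t",round(o["time_s"],2),"F",np.round(o["wrist_force"],2),"open",round(o["opening"],3),"q",np.round(o["q"],2))
E
python3 - <<'E'
from h import *
plan((.573,-.2335,.26),11)
E
```

```text
move [-617.1 -620.1  -28.7] [-4.000e-04  2.000e-04  1.065e+00]  now [0.1774 0.5468 0.2311] t 0.35 F [ 0.13 -0.3   0.11] open 0.998 q [ 1.05  0.18  1.61 -0.    1.35 -0.21]
```

Things that could be taken for the target clip (scene px):
- steel clip on the tidy rim at (417,158)
- red clips at (380,150), (404,148) and (440,150)
- purple clip at (370,170)

I choose the grey steel one, because it sits on the front (robot-side) rim; the close crop confirms it, with the top view showing it at (206,222). For the can, the look-alikes are the tumbler at (236,265), the glue stick at (410,232) and the overcap at (195,183). The can with the white cap is at (229,200), also confirmed in the crop. The card's top edge runs from (317,167) to (322,211).

step_arm(targets="0 0 -30 0 0 0; -617 -620 -29 0 0 1.065; -617 -620 -29 0 0 1.065; -617 -620 -29 0 0 1.065; -617 -620 -29 0 0 1.065; -617 -620 -29 0 0 1.065; -617 -620 -29 0 0 1.065; -617 -620 -29 0 0 1.065", grip=0)

```text
time_s: 1.35
eef_pos: [0.3759, 0.1549, 0.2612]
eef_rot: [0.0, 0.637, 0.771, 0.001]
wrist_force: [1.3, 0.5, 0.6]
opening: 0.005
```

```bash
python3 - <<'E'
from h import *
plan((.573,-.2335,.20),11)
E
```

```text
move [-418.7  119.8   61.4] [ 0.0015 -0.     -0.0012]  now [0.3759 0.1549 0.2612] t 1.35 F [1.29 0.49 0.56] open 0.005 q [ 0.1  -0.25  1.96  0.    1.43 -0.09]
```

step_arm(targets="-419 120 0 0 0 0; -419 120 0 0 0 0; -419 120 0 0 0 0; -419 120 0 0 0 0; -419 120 0 0 0 0; -419 120 0 0 0 0; -419 120 61 0 0 0; -419 120 61 0 0 0")

```text
time_s: 2.35
eef_pos: [0.5723, -0.2337, 0.1965]
eef_rot: [-0.002, 0.637, 0.771, -0.0]
wrist_force: [-0.6, 0.1, -1.3]
opening: -0.0
```

```bash
python3 - <<'E'
from h import *
plan((.573,-.2335,.135),11)
s=cam("scene");t=cam("top");w=cam("wrist")
crop(s,180,130,280,240,"s_can1",5); crop(t,340,150,440,240,"t_can1",6)
cv2.imwrite("pics/w1.png",w["image"][:,:,::-1])
print(proj(w,[.573,-.2335,.118]),proj(s,[.573,-.2335,.2]))
E
```

```text
move [-0.1  0.9 61.5] [-0.0029 -0.0025 -0.0025]  now [ 0.5723 -0.2337  0.1965] t 2.35 F [-0.61  0.11 -1.26] open -0.0 q [-0.58  0.31  1.52 -0.    1.31 -0.77]
[[323.833026   209.53589564]] [[225.63122168 178.35607656]]
```

View pics/s_can1.png

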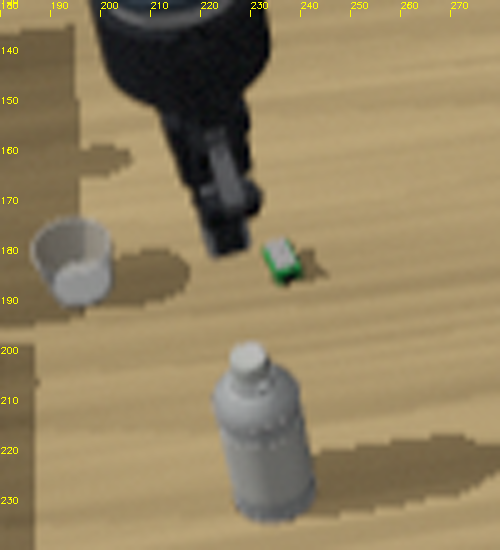

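View pics/w1.png

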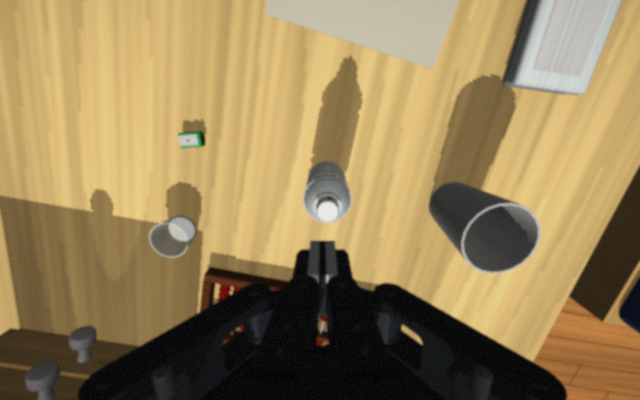

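```bash
python3 - <<'E'
from h import *
s=cam("scene");t=cam("top");w=cam("wrist")
im=w["image"].astype(int); 
m=((im.min(2)>190)).astype(np.uint8); m[:190]=0;m[230:]=0;m[:,:310]=0;m[:,345:]=0
ys,xs=np.nonzero(m); print(xs.mean(),ys.mean(),len(xs),xs.min(),xs.max(),ys.min(),ys.max())
print(onz(w,xs.mean(),ys.mean(),.117))
crop(w,290,150,370,260,"w1c",5)
E
```

```text
324.5877437325905 210.56545961002786 359 311 338 200 220
[ 0.57604637 -0.23490622  0.117     ]
```

View pics/w1c.png

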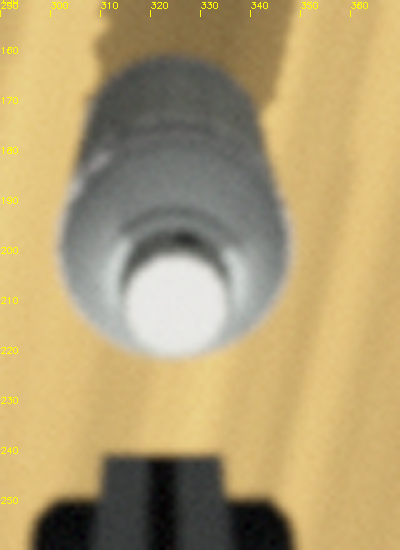

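```bash
python3 - <<'E'
from h import *
plan((.5747,-.2345,.122),11)
E
```

```text
move [-3.5  0.4 79.3] [0.0015 0.0012 0.0009]  now [ 0.5735 -0.2311  0.2013] t 2.65 F [0.46 0.39 0.78] open -0.001 q [-0.57  0.3   1.52  0.    1.32 -0.77]
```

step_arm(targets="-3 1 40 0 0 0; -3 1 70 0 0 0; -3 1 79 0 0 0; -3 1 79 0 0 0; -3 1 79 0 0 0")

```text
time_s: 3.28
eef_pos: [0.5757, -0.2349, 0.1229]
eef_rot: [0.002, 0.636, 0.772, 0.0]
wrist_force: [0.5, 0.8, 0.1]
opening: 0.003
```

```bash
python3 - <<'E'
from h import *
plan((.5747,-.2345,.122),11)
s=cam("scene");w=cam("wrist")
crop(s,190,150,270,230,"s2",5); crop(w,270,160,380,270,"w2",5)
plan((.5747,-.2345,.112),11)
E
```

```text
move [ 0.6 -0.9  0.9] [0.0024 0.0023 0.0004]  now [ 0.5757 -0.2349  0.1229] t 3.27 F [0.55 0.82 0.07] open 0.003 q [-0.58  0.39  1.57  0.    1.17 -0.77]
move [ 0.6 -0.8 10.6] [0.0021 0.002  0.0002]  now [ 0.5755 -0.2349  0.1226] t 3.38 F [-0.12 -0.62 -0.72] open -0.001 q [-0.58  0.39  1.57  0.    1.17 -0.77]
```

View pics/s2.png

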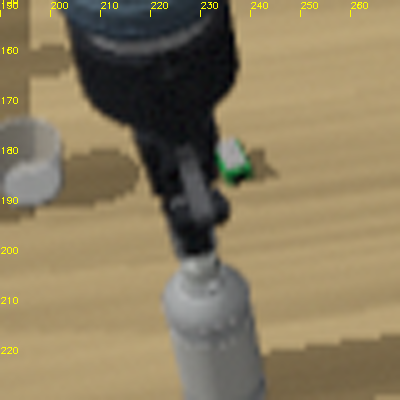

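View pics/w2.png

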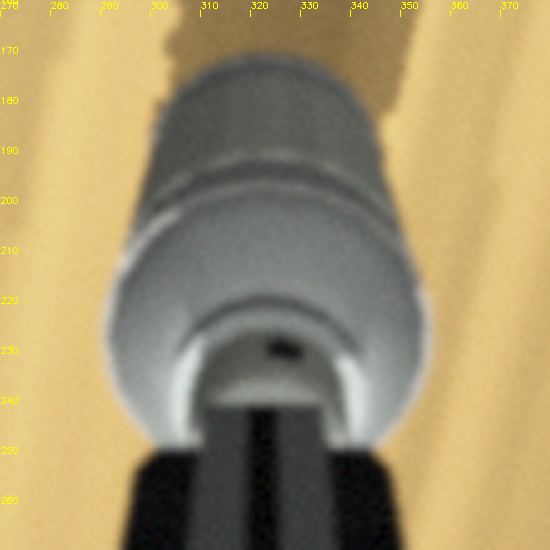

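step_arm(targets="0 0 4 0 0 0; 0 0 7 0 0 0; 0 0 9 0 0 0; 0 0 9 0 0 0")

```text
time_s: 3.88
eef_pos: [0.5752, -0.2348, 0.1126]
eef_rot: [0.001, 0.636, 0.772, 0.0]
wrist_force: [0.5, 0.0, 4.9]
opening: -0.001
```

step_arm(targets="0 0 1 0 0 0; 0 0 2 0 0 0; 0 0 2 0 0 0")

```text
time_s: 4.25
eef_pos: [0.5753, -0.2349, 0.1124]
eef_rot: [0.001, 0.636, 0.772, 0.0]
wrist_force: [-4.5, 2.5, 15.4]
opening: 0.001
```

Bottomed: the force rose from 4.9 N to 15 N with no further travel. Now I'll lift off.

step_arm(targets="0 0 -10 0 0 0; 0 0 -40 0 0 0; 0 0 -100 0 0 0; 0 0 -140 0 0 0; 0 0 -140 0 0 0")

```text
time_s: 4.88
eef_pos: [0.5762, -0.2355, 0.254]
eef_rot: [0.003, 0.636, 0.772, 0.0]
wrist_force: [0.7, -0.7, -0.0]
opening: 0.0
```

```bash
python3 - <<'E'
from h import *
w=cam("wrist")
crop(w,270,130,380,250,"w3",5)
plan((.42,.265,.26),11)
E
```

```text
move [520.1 -56.8  -9.8] [ 0.0017  0.0017 -0.    ]  now [ 0.575  -0.2347  0.2511] t 4.92 F [ 0.03  0.59 -1.11] open 0.002 q [-0.58  0.26  1.47 -0.    1.41 -0.77]
```

View pics/w3.png

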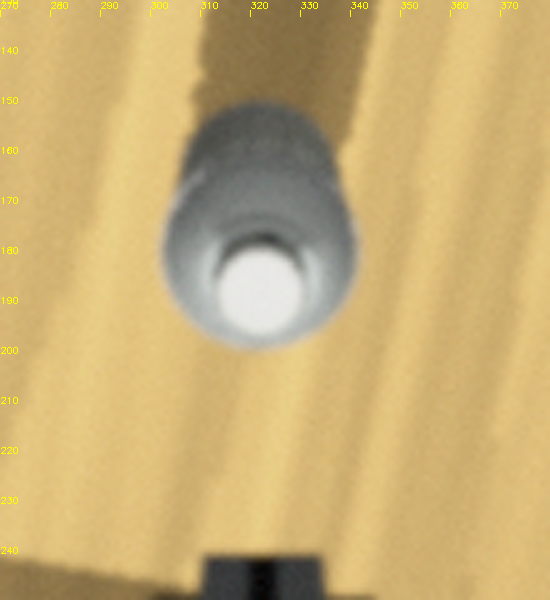

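```bash
python3 - <<'E'
from h import *
plan((.495,.312,.26),11)
E
```

```text
move [552.   25.8  -9.7] [ 0.0017  0.0017 -0.    ]  now [ 0.575  -0.2347  0.2511] t 4.92 F [ 0.03  0.59 -1.11] open 0.002 q [-0.58  0.26  1.47 -0.    1.41 -0.77]
```

step_arm(targets="552 26 -10 0 0 0; 552 26 -10 0 0 0; 552 26 -10 0 0 0; 552 26 -10 0 0 0; 552 26 -10 0 0 0; 552 26 -10 0 0 0; 552 26 -10 0 0 0; 552 26 -10 0 0 0", grip=100)

```text
time_s: 5.92
eef_pos: [0.5006, 0.2618, 0.2565]
eef_rot: [-0.001, 0.636, 0.772, -0.002]
wrist_force: [1.3, -0.1, 0.4]
opening: 1.001
```

```bash
python3 - <<'E'
from h import *
plan((.495,.312,.26),11)
E
```

```text
move [50.3  4.  -3.5] [-0.0038  0.0005 -0.0001]  now [0.5006 0.2618 0.2565] t 5.92 F [ 1.34 -0.09  0.39] open 1.001 q [ 0.27  0.14  1.6  -0.    1.4   0.08]
```

step_arm(targets="50 4 -3 0 0 0; 50 4 -3 0 0 0; 50 4 -3 0 0 0")

```text
time_s: 6.3
eef_pos: [0.4958, 0.3096, 0.2598]
eef_rot: [-0.001, 0.636, 0.772, -0.002]
wrist_force: [0.3, 0.5, -0.5]
opening: 1.003
```

```bash
python3 - <<'E'
from h import *
w=cam("wrist")
cv2.imwrite("pics/w4.png",w["image"][:,:,::-1])
crop(w,240,90,400,230,"w4c",5)
plan((.495,.312,.26),11)
for P in [(.495,.312,.086),(.495,.312,.131),(.495,.312,.062)]: print(proj(w,P))
E
```

```text
move [ 3.1 -0.7  0.2] [-0.0028  0.0009 -0.0005]  now [0.4963 0.3091 0.2602] t 6.35 F [-0.68 -0.24  0.19] open 1.0 q [ 0.35  0.18  1.55 -0.    1.42  0.16]
[[322.43831319 178.32690524]]
[[322.36200883 188.82578239]]
[[322.47129957 173.78823973]]
```

View pics/w4.png

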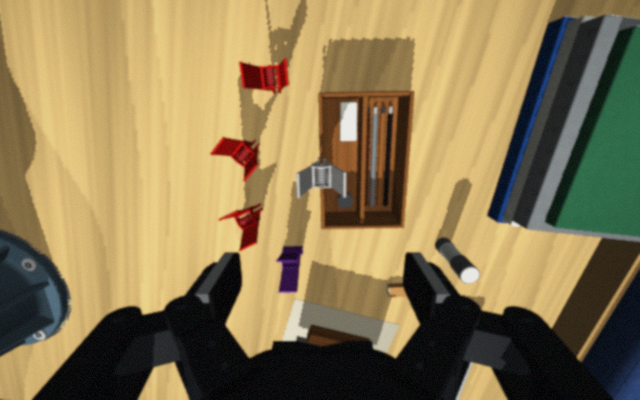

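View pics/w4c.png

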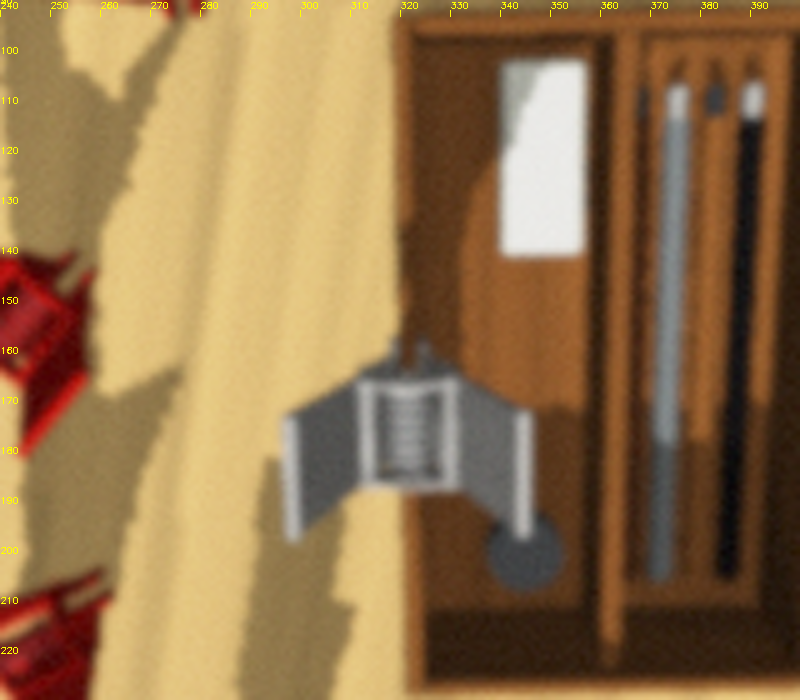

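```bash
python3 - <<'E'
from h import *
w=cam("wrist")
L=[onz(w,*p,.132) for p in [(296,173),(298.5,197.5)]]; Rr=[onz(w,*p,.132) for p in [(343.5,172),(344.5,197)]]
for p in L+Rr: print(p)
c=(sum(L)+sum(Rr))/4; print("c",c,"width",np.linalg.norm(L[0]-Rr[0]),np.linalg.norm(L[1]-Rr[1]),"len",np.linalg.norm(L[0]-L[1]),np.linalg.norm(Rr[0]-Rr[1]))
d=(Rr[0]+Rr[1]-L[0]-L[1]);print("yaw y",np.degrees(np.arctan2(d[1],d[0])))
for a,b in (L,Rr):
    d=a-b;print("yaw x-90",np.degrees(np.arctan2(d[1],d[0]))-90)
print("coil",onz(w,320,177,.088))
a,b=onz(w,320,98,.062),onz(w,322,226,.062); print("wall",a,b,np.degrees(np.arctan2(*(a-b)[[1,0]]))-90, np.linalg.norm(a-b))
o=[ctrl.get_obs()["eef_pos"]]; print(o)
plan((c[0],c[1],.2),11)
E
```

```text
[0.46693595 0.32254996 0.132     ]
[0.47353992 0.29810952 0.132     ]
[0.51256753 0.33249035 0.132     ]
[0.5190753  0.30756121 0.132     ]
c [0.49302967 0.31517776 0.132     ] width 0.04670173821450763 0.046505965430670274 len 0.02531694391707364 0.02576456800256523
yaw y 12.008388212633987
yaw x-90 15.120621837422348
yaw x-90 14.63059386356717
coil [0.49241969 0.31289944 0.088     ]
wall [0.47586502 0.39756486 0.062     ] [0.50841246 0.24251505 0.062     ] 11.855170239416964 0.15842909949197564
[array([0.49656984, 0.3088177 , 0.26058618])]
move [ 7.  -2.1 60.6] [-0.0022  0.0007 -0.0013]  now [0.4966 0.3088 0.2606] t 6.4 F [0.01 0.38 0.36] open 0.999 q [ 0.35  0.18  1.55 -0.    1.42  0.16]
```

```bash
python3 - <<'E'
from h import *
plan((.493,.3138,.16),12)
plan((.493,.3138,.098),12)
E
```

```text
move [  5.6  -2.3 100.6] [-0.0022  0.0007 -0.0188]  now [0.4966 0.3088 0.2606] t 6.4 F [0.01 0.38 0.36] open 0.999 q [ 0.35  0.18  1.55 -0.    1.42  0.16]
move [  5.7  -2.2 162.6] [-0.0022  0.0007 -0.0188]  now [0.4966 0.3088 0.2606] t 6.4 F [0.01 0.38 0.36] open 0.999 q [ 0.35  0.18  1.55 -0.    1.42  0.16]
```

step_arm(targets="5 -2 50 0 0 -0.019; 5 -2 90 0 0 -0.019; 5 -2 100 0 0 -0.019; 5 -2 100 0 0 -0.019; 5 -2 100 0 0 -0.019")

```text
time_s: 7.02
eef_pos: [0.4954, 0.3147, 0.164]
eef_rot: [0.001, 0.629, 0.777, 0.001]
wrist_force: [0.3, -0.0, -0.1]
opening: 0.997
```

```bash
python3 - <<'E'
from h import *
plan((.493,.3138,.098),12)
w=cam("wrist"); s=cam("scene")
cv2.imwrite("pics/w5.png",w["image"][:,:,::-1]); crop(s,360,90,470,200,"s5",5)
L=[(0,0)]
o=ctrl.get_obs(); Rc=rot(o["eef_rot"])
for y in (-.0425,0,.0425): print(proj(w,o["eef_pos"]+Rc.apply([0,y,-.013])))
E
```

```text
move [-0.5 -2.7 66. ] [ 0.0034 -0.0005  0.0009]  now [0.4954 0.3147 0.164 ] t 7.03 F [ 0.28 -0.03 -0.12] open 0.997 q [ 0.36  0.27  1.64 -0.    1.23  0.15]
[[241.06466883 265.7789307 ]]
[[322.07766215 265.79635858]]
[[403.04990226 265.81377769]]
```

View pics/w5.png

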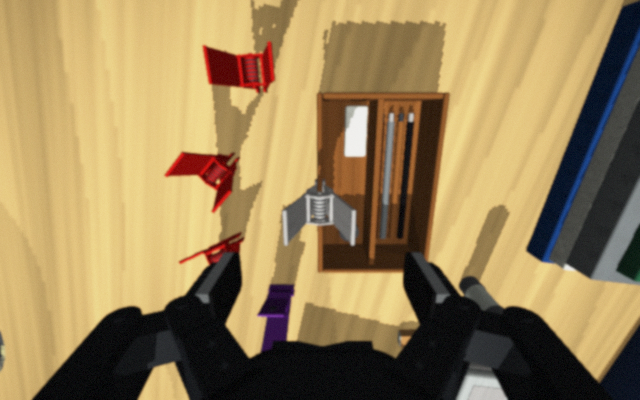

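View pics/s5.png

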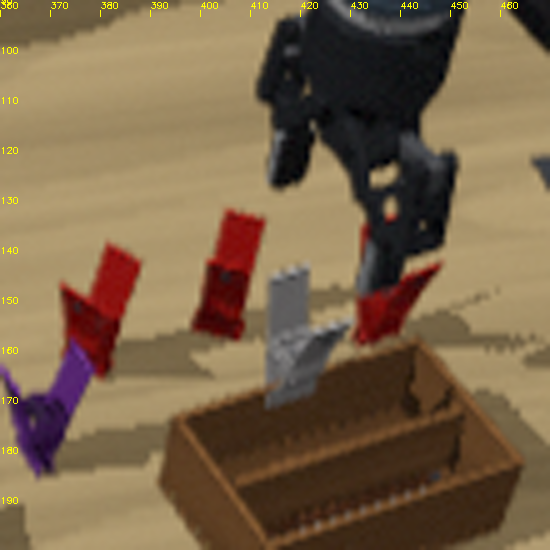

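```bash
python3 - <<'E'
from h import *
w=cam("wrist"); crop(w,270,160,370,260,"w5c",6)
L=[onz(w,*p,.132) for p in [(284,208),(288,244)]]; Rr=[onz(w,*p,.132) for p in [(355,207),(355,244)]]
c=(sum(L)+sum(Rr))/4; print(c, onz(w,319,210,.088))
o=ctrl.get_obs(); Rc=rot(o["eef_rot"]); print(o["eef_pos"],Rc.inv().apply(c-o["eef_pos"])*1000)
E
```

```text
[0.49316741 0.31823239 0.132     ] [0.4927842  0.31368356 0.088     ]
[0.49482907 0.31490246 0.16352446] [ 3.59136451 -1.01418232 31.52323754]
```

View pics/w5c.png

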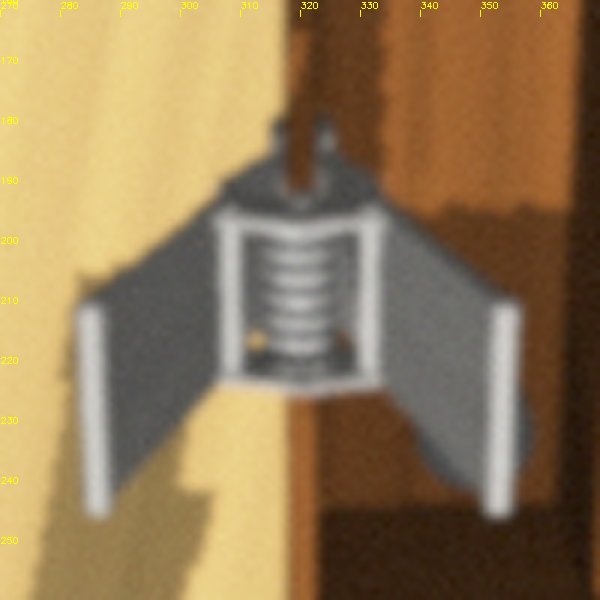

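step_arm(targets="0 -2 20 0 0 0; 0 -2 40 0 0 0; 0 -2 55 0 0 0; 0 -2 64 0 0 0; 0 -2 66 0 0 0; 0 -2 66 0 0 0")

```text
time_s: 7.92
eef_pos: [0.4922, 0.3143, 0.0963]
eef_rot: [0.0, 0.629, 0.778, 0.0]
wrist_force: [0.4, 0.8, -0.3]
opening: 0.998
```

```bash
python3 - <<'E'
from h import *
plan((.493,.315,.098),12)
w=cam("wrist"); s=cam("scene")
cv2.imwrite("pics/w6.png",w["image"][:,:,::-1]); crop(s,360,90,470,200,"s6",5)
E
```

```text
move [ 0.5  0.9 -1.7] [ 0.0007 -0.0001  0.0016]  now [0.4922 0.3143 0.0963] t 7.92 F [ 0.45  0.76 -0.26] open 0.998 q [ 0.37  0.35  1.69 -0.    1.1   0.15]
```

View pics/w6.png

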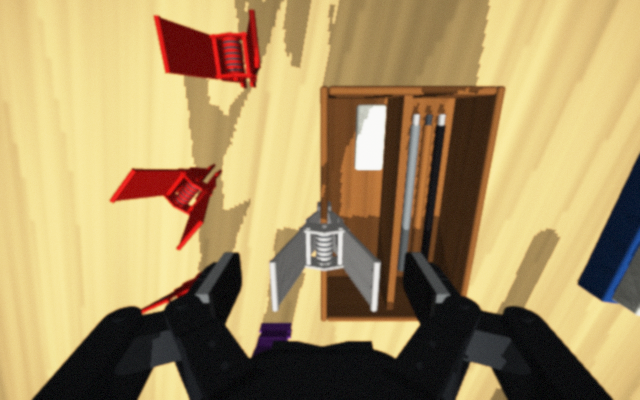

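View pics/s6.png

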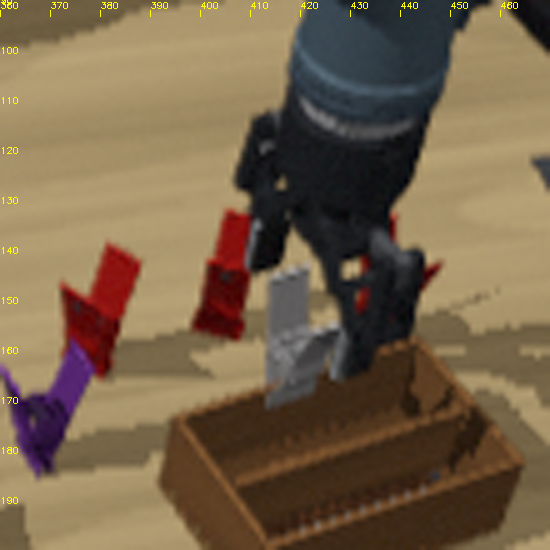

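```bash
python3 - <<'E'
from h import *
w=cam("wrist"); crop(w,220,190,430,320,"w6c",3)
o=ctrl.get_obs(); Rc=rot(o["eef_rot"])
q=[(273.5,262),(276,310),(376.5,262),(377,310)]
P=[onz(w,*p,.132) for p in q]; c=sum(P)/4
print(c,onz(w,323,250,.088),Rc.inv().apply(c-o["eef_pos"])*1000,np.linalg.norm(P[0]-P[1]),np.linalg.norm(P[0]-P[2]))
print(o["eef_pos"],proj(w,o["eef_pos"]-Rc.apply([0,0,.035])))
E
```

```text
[0.49301837 0.31788933 0.132     ] [0.49311527 0.31261431 0.088     ] [  3.30662129   1.44334074 -35.48797209] 0.024861727658184438 0.0443607091181896
[0.49233753 0.31436808 0.09650985] [[322.52861317 292.38217218]]
```

View pics/w6c.png

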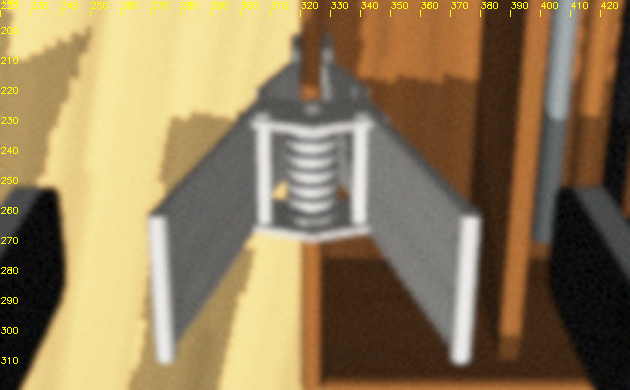

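step_arm(targets="2 1 -1 0 0 0; 2 1 -1 0 0 0; 2 1 -1 0 0 0; 2 1 -1 0 0 0; 2 1 -1 0 0 0; 2 1 -1 0 0 0; 2 1 -1 0 0 0; 2 1 -1 0 0 0", grip=0)

```text
time_s: 9.07
eef_pos: [0.4925, 0.3163, 0.0968]
eef_rot: [-0.0, 0.629, 0.778, -0.0]
wrist_force: [-0.2, -0.4, -0.8]
opening: 0.25
```

```bash
python3 - <<'E'
from h import *
plan((.493,.315,.198),12)
w=cam("wrist"); s=cam("scene")
cv2.imwrite("pics/w7.png",w["image"][:,:,::-1]); crop(s,360,90,470,200,"s7",5)
E
```

```text
move [  -1.4    0.2 -101.2] [-0.     -0.      0.0015]  now [0.4925 0.3163 0.0968] t 9.07 F [-0.19 -0.39 -0.76] open 0.25 q [0.37 0.36 1.68 0.   1.1  0.16]
```

View pics/w7.png

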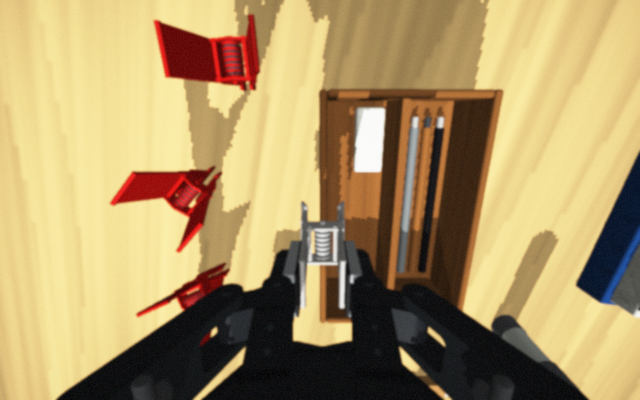

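View pics/s7.png

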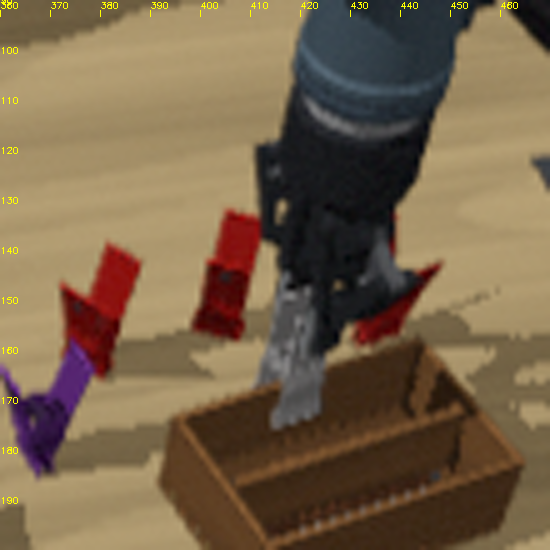

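step_arm(targets="0 0 -10 0 0 0; 0 0 -25 0 0 0; 0 0 -45 0 0 0; 0 0 -75 0 0 0; 0 0 -110 0 0 0; 0 0 -143 0 0 0; 0 0 -143 0 0 0; 0 0 -143 0 0 0")

```text
time_s: 10.18
eef_pos: [0.4922, 0.3163, 0.2398]
eef_rot: [0.0, 0.629, 0.778, -0.0]
wrist_force: [0.1, -0.1, -1.6]
opening: 0.249
```

```bash
python3 - <<'E'
from h import *
w=cam("wrist"); s=cam("scene")
cv2.imwrite("pics/w8.png",w["image"][:,:,::-1]); crop(s,360,60,470,180,"s8",5)
plan((.52,.2,.25),84)
plan((.5785,.0035,.25),84)
E
```

```text
move [-119.4    3.4  -11.4] [-2.2000e-03 -1.1000e-03 -1.2551e+00]  now [0.4917 0.316  0.2385] t 10.28 F [ 0.46 -0.39 -1.06] open 0.245 q [ 0.37  0.2   1.57 -0.    1.37  0.16]
move [-323.8   19.4  -11.4] [-2.2000e-03 -1.1000e-03 -1.2551e+00]  now [0.4917 0.316  0.2385] t 10.28 F [ 0.46 -0.39 -1.06] open 0.245 q [ 0.37  0.2   1.57 -0.    1.37  0.16]
```

View pics/w8.png

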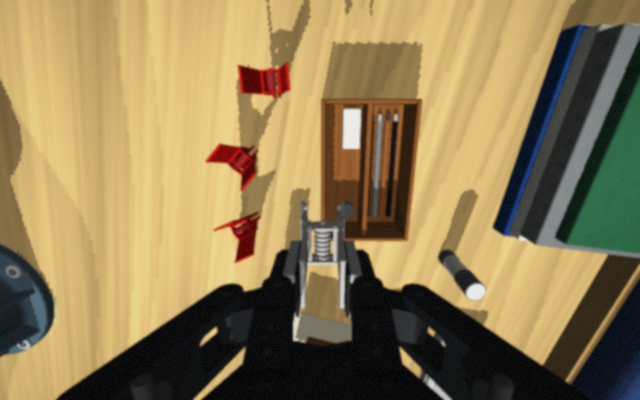

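View pics/s8.png

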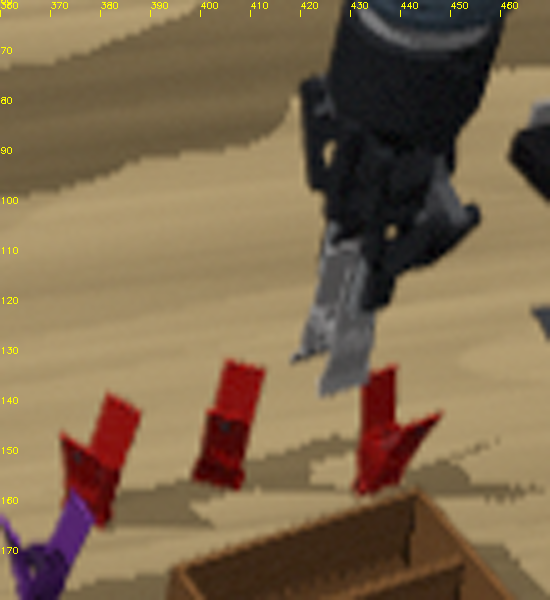

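step_arm(targets="-80 5 -12 0 0 -0.18; -120 7 -12 0 0 -0.36; -160 10 -12 0 0 -0.54; -200 13 -12 0 0 -0.72; -240 15 -12 0 0 -0.9; -280 17 -12 0 0 -1.08; -310 19 -12 0 0 -1.25; -324 19 -12 0 0 -1.255")

```text
time_s: 11.28
eef_pos: [0.5786, 0.0021, 0.2505]
eef_rot: [-0.001, 0.054, 0.999, 0.0]
wrist_force: [0.1, 0.3, -0.9]
opening: 0.25
```

step_arm(targets="0 0 0 0 0 0; 0 0 0 0 0 0; 0 0 0 0 0 0; 0 0 0 0 0 0")

```text
time_s: 11.78
eef_pos: [0.5788, 0.0043, 0.252]
eef_rot: [0.0, 0.052, 0.999, 0.0]
wrist_force: [0.1, -0.7, -0.3]
opening: 0.248
```

```bash
python3 - <<'E'
from h import *
w=cam("wrist"); s=cam("scene"); t=cam("top")
cv2.imwrite("pics/w9.png",w["image"][:,:,::-1]); crop(s,260,80,380,250,"s9",4);crop(t,270,120,360,240,"t9",5)
plan((.5785,.0035,.25),84.3)
E
```

```text
move [ 0.3 -0.4  1.9] [ 0.      0.0002 -0.005 ]  now [0.5789 0.0039 0.2519] t 11.93 F [ 0.24 -0.26 -1.18] open 0.245 q [-0.2   0.17  1.57  0.    1.39 -1.66]
```

View pics/w9.png

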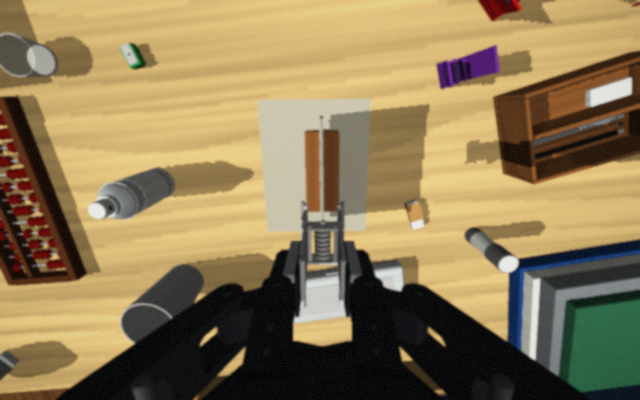

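View pics/s9.png

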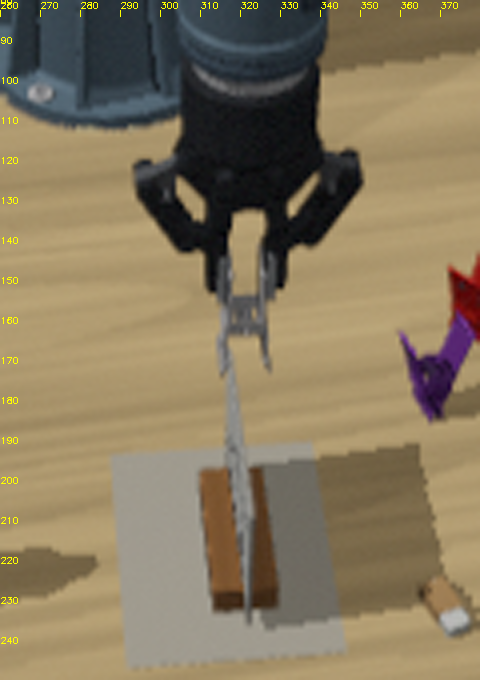

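View pics/t9.png

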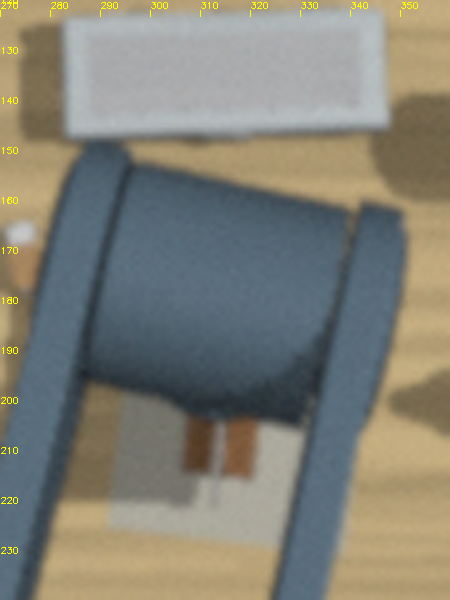

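```bash
python3 - <<'E'
from h import *
w=cam("wrist"); crop(w,280,100,370,270,"w9c",4)
o=ctrl.get_obs(); Rc=rot(o["eef_rot"])
P=[onz(w,*p,.128) for p in [(321.7,117),(321.8,170),(322.2,205)]]
for p in P: print(p, Rc.inv().apply(p-o["eef_pos"])*1000)
# clip points in tool frame: assume tips at pivot-36mm
for z in (.25-.047,):
  for p in [(306,205),(339.5,205)]: q=onz(w,*p,z); print("jaw",q,Rc.inv().apply(q-o["eef_pos"])*1000)
E
```

```text
[0.50663389 0.01048533 0.128     ] [ 72.56788089  -0.85229763 123.90191793]
[0.55541543 0.00550169 0.128     ] [ 23.53262428  -0.7129915  123.90680425]
[0.59095946 0.00220751 0.128     ] [-12.16105352  -0.27625388 123.91035655]
jaw [ 0.56416916 -0.00681839  0.203     ] [ 13.53236859 -12.05227476  48.90795399]
jaw [0.56666403 0.01720292 0.203     ] [13.56038918 12.0982295  48.90762486]
```

View pics/w9c.png

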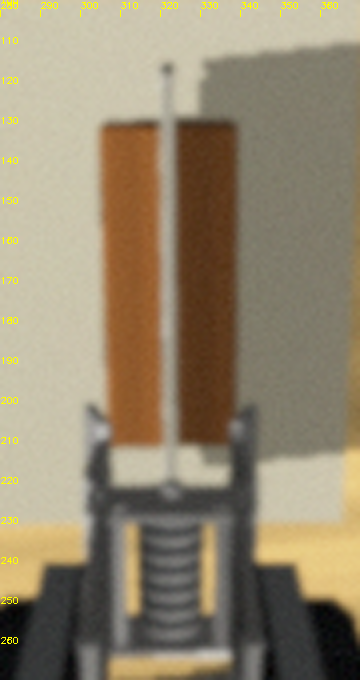

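```bash
python3 - <<'E'
from h import *
s=cam("scene"); w=cam("wrist"); o=ctrl.get_obs(); Rc=rot(o["eef_rot"])
crop(s,300,120,345,190,"s9c",8)
for y in (-.0135,.0135):
  for x in (-.016,.016):
    for z in (.045,.049,):
      P=o["eef_pos"]+Rc.apply([x,y,z]); print(x,y,z,proj(s,P),proj(w,P))
E
```

```text
-0.016 -0.0135 0.045 [[315.96828996 170.46810094]] [[304.49405406 244.44906851]]
-0.016 -0.0135 0.049 [[315.94983172 171.57591172]] [[304.80925239 242.01637572]]
0.016 -0.0135 0.045 [[314.86023942 161.24288919]] [[303.67058788 203.46718919]]
0.016 -0.0135 0.049 [[314.84497345 162.35551957]] [[304.01680139 201.69088198]]
-0.016 0.0135 0.045 [[326.81506354 169.85656388]] [[340.97521883 244.48282662]]
-0.016 0.0135 0.049 [[326.76804152 170.96450941]] [[340.63233585 242.0497053 ]]
0.016 0.0135 0.045 [[325.52114427 160.65403299]] [[341.9723247  203.50588142]]
0.016 0.0135 0.049 [[325.4782838  161.76673073]] [[341.59378805 201.72898028]]
```

View pics/s9c.png

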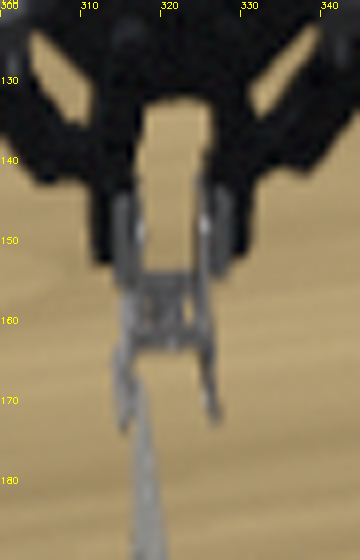

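step_arm(targets="0 0 20 0 0 0; 0 0 38 0 0 0; 0 0 50 0 0 0; 0 0 58 0 0 0; 0 0 60 0 0 0; 0 0 60 0 0 0; 0 0 60 0 0 0")

```text
time_s: 12.95
eef_pos: [0.5793, 0.0035, 0.1925]
eef_rot: [0.001, 0.052, 0.999, -0.0]
wrist_force: [-0.1, -0.2, -0.1]
opening: 0.248
```

```bash
python3 - <<'E'
from h import *
w=cam("wrist"); s=cam("scene"); 
crop(w,280,90,370,270,"w10",4);crop(s,290,130,350,230,"s10",7)
plan((.5785,.0035,.164),84.3)
E
```

```text
move [ 0.7 -0.  28.4] [-0.0001  0.0009 -0.0053]  now [0.5792 0.0035 0.1924] t 13.05 F [ 0.51 -0.34 -0.54] open 0.248 q [-0.2   0.23  1.63  0.    1.28 -1.66]
```

View pics/w10.png

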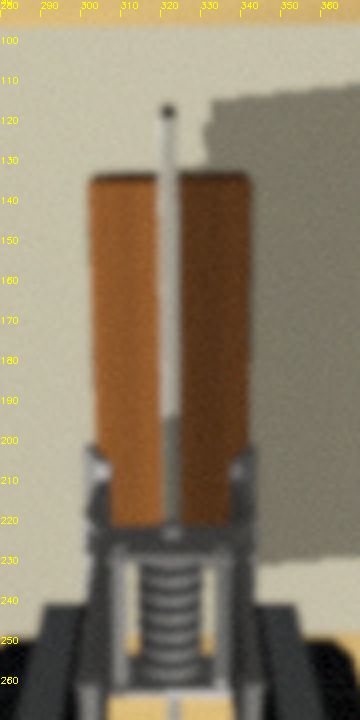

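View pics/s10.png

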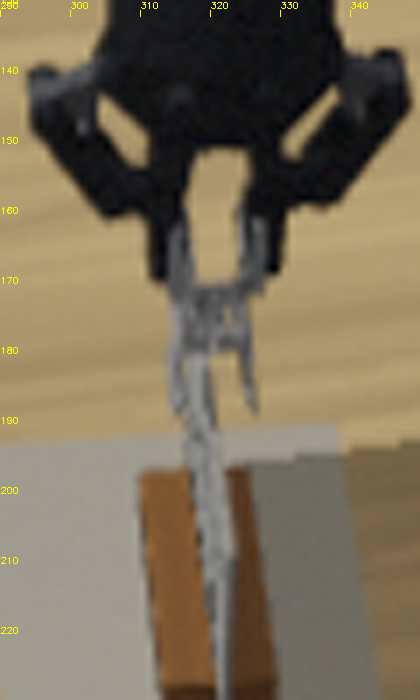

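step_arm(targets="0 0 5 0 0 0; 0 0 10 0 0 0; 0 0 15 0 0 0; 0 0 20 0 0 0; 0 0 24 0 0 0; 0 0 27 0 0 0; 0 0 28 0 0 0; 0 0 28 0 0 0")

```text
time_s: 14.05
eef_pos: [0.5789, 0.0035, 0.1638]
eef_rot: [0.0, 0.052, 0.999, 0.0]
wrist_force: [1.2, 0.5, -0.6]
opening: 0.25
```

```bash
python3 - <<'E'
from h import *
w=cam("wrist"); s=cam("scene"); 
crop(w,280,90,370,270,"w11",4);crop(s,290,150,350,230,"s11",8)
plan((.579,.0035,.164),84.3)
o=ctrl.get_obs();Rc=rot(o["eef_rot"])
print("tips pred s",[proj(s,o["eef_pos"]+Rc.apply([x,y,.050])).round(1) for x in(-.016,.016) for y in (-.0135,.0135)])
m=np.array([.579,.0035,.128]);u=np.array([np.cos(np.radians(-5.7)),np.sin(np.radians(-5.7)),0])
print("edge",[proj(s,m+a*u).round(1) for a in (-.074,-.016,0,.016,.074)])
E
```

```text
move [ 0. -0.  0.] [-0.0001  0.0004 -0.0053]  now [0.579  0.0035 0.164 ] t 14.15 F [-0.4   0.02 -1.17] open 0.247 q [-0.2   0.26  1.66 -0.    1.23 -1.66]
tips pred s [array([[315.5, 194.8]]), array([[325.8, 194.2]]), array([[314.5, 185.7]]), array([[324.6, 185.1]])]
edge [array([[317.5, 166.1]]), array([[319.6, 181.9]]), array([[320.2, 186.4]]), array([[320.8, 191. ]]), array([[323.1, 208.3]])]
```

View pics/w11.png

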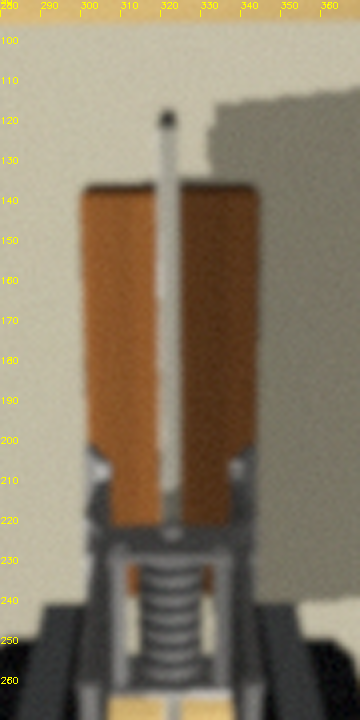

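View pics/s11.png

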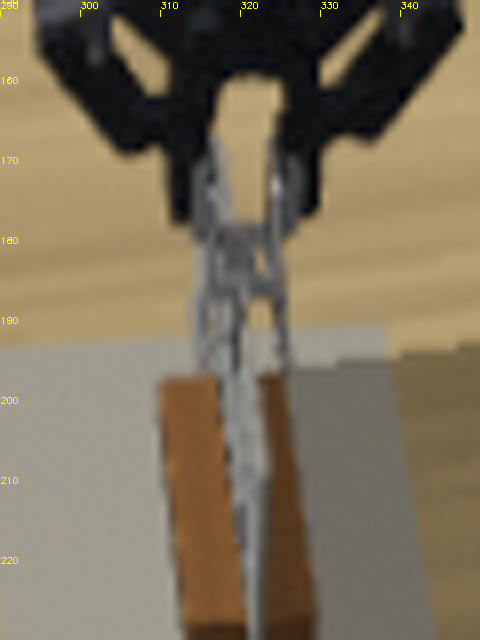

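```bash
python3 - <<'E'
from h import *
s=cam("scene"); a=cv2.imread("pics/scene0.png")[:,:,::-1].astype(int); d=np.abs(a-s["image"].astype(int)).max(2)>40
n,l,st,c=cv2.connectedComponentsWithStats(d.astype(np.uint8))
print([(st[i].tolist()) for i in range(1,n) if st[i][4]>15])
cv2.imwrite("pics/s12.png",s["image"][:,:,::-1])
o=ctrl.get_obs();print(o["time_s"],o["wrist_force"],o["opening"],o["dq"])
E
```

```text
[[248, 0, 18, 29, 244], [292, 0, 11, 80, 621], [294, 0, 87, 196, 6225], [362, 0, 107, 72, 2443], [468, 0, 31, 46, 744], [256, 29, 9, 11, 59], [401, 70, 109, 103, 2871], [351, 92, 49, 10, 297], [307, 97, 5, 4, 17], [577, 106, 63, 46, 1512], [413, 143, 9, 8, 47], [439, 146, 94, 63, 2122], [576, 146, 37, 38, 739], [413, 155, 17, 16, 137], [619, 159, 7, 9, 23], [448, 163, 15, 21, 98], [598, 170, 24, 36, 489], [368, 182, 46, 32, 416]]
14.2 [-0.32954218  0.00448302 -0.2263432 ] 0.25006603046290043 [-0.000791   -0.00119455  0.00117875  0.00143412 -0.00102098  0.0012878 ]
```

View pics/s12.png

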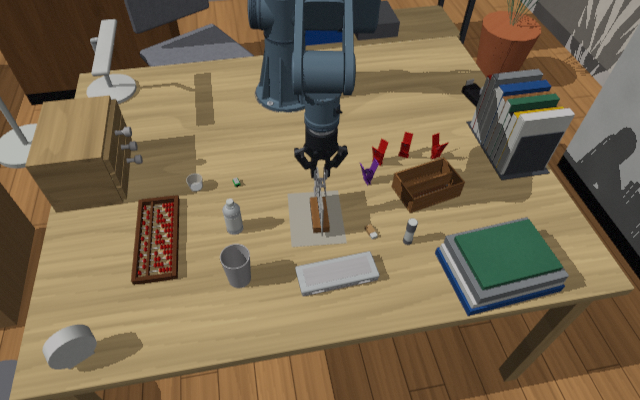

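The scene shows the clip astride the card at (320,190). The can at (232,215), tumbler, tin, eraser, glue stick, overcap, abacus and sharpener are all where they were. The arm is still and the wrist force is about zero, so I'm handing in.

```bash
python3 -c "
from bench import ticket
print(ticket.hand_in())"
```

```text
the job is handed in; nothing more can be done
None
```

I sprayed the drawing and handed in at about 14 s, with the gripper holding the steel clip open astride the middle of the card's top edge.

- **Spray:** I pressed the cap to its stop; the force rose from 4.9 N to about 15 N with no further travel. After I let go, the wrist camera showed the cap up again.
- **Clip:** I squeezed the handles until they stood parallel, at 25 % gripper opening, and lifted the clip straight off the tidy's rim.
- **Final position:** The card runs centred between the jaws in the wrist view, about 10 mm clear on each side. By my estimate the jaw tips are about 14 mm below the edge, within 5 mm of its middle along x and in line with it to about 1°.
- **Last checks:** The wrist force was only noise (under 1.3 N), so it shows no contact but could not reveal a very light touch. The arm was still. Comparing scene pictures from before and after showed changes only at the arm, its shadows, the clip and the tidy, with no bystander moved.
- **Disagreement:** The scene camera put the jaw tips up to 6 mm lower than the wrist camera did. It also saw the card's corners 1 to 1.5 pixels lower than expected, which accounts for most of that. Either reading keeps the tips more than 10 mm below the edge and the coil clear of the card.

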